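# Clear a mis-fed cap and draw the feeder's gate pin

### The arm

A 7-joint arm with a two-finger parallel gripper is mounted at the origin on the work surface. World frame = base frame: x ahead of the robot, y to its left, z up, the work surface at z = 0. Lengths are in m, angles in rad, forces in N, time in s.
With the tool pointing down it reaches from about 0.425 to 0.875 m from the base axis. Payload 8.4 kg.
Tool frame: the origin (TCP) lies midway between the tips of the shut fingers; the grasp point (between the pads) lies pinch_z behind it (pinch_z is the distance from the TCP to the grasp point, in m); z points along the fingers, y is the line along which they close (so a half turn about z gives the same grasp; the last joint's range is limited). The gripper opens to 87 mm and grips with 3 to 60 N. Pads are 19 mm wide; open, the fingers measure 117 mm over their backs; the gripper's body (75 mm by 190 mm) begins 51 mm behind the grasp point.
Start: joints at [-1.258, 0.333, 0.04, 1.465, -0.013, 1.343, -0.059], TCP at [0.26, 0.596, 0.223] pointing down, gripper open.
Joint ranges: [-2.58, 2.58], [-0.38, 2.09], [-1.3, 1.39], [0.25, 2.4], [-1.5, 4.64], [0.08, 2.09], [-2.65, 2.65]. Speed limits (rad/s): [2.22, 2.22, 2.79, 2.79, 3.14, 3.14, 3.14].

### API

Orientations are given as a rotation vector (axis times angle).
In Python, from station import * gives the robot as it stands.
- The arm moves only by the shell command python3 -m jog 'ROWS' [FORCE]. ROWS is JSON, a list of rows, each an object with "grip": the closure, from -1 (fully open) to 1 (shut); "dp": the shift along the tool's x, y, z normalised to -1 to 1, where 1 is 200 mm, a list of three; "turn": the turn, a rotation vector about the tool's x, y, z normalised to -1 to 1, where 1 is pi/2 rad, a list of three. A call has exactly 5 rows; each row is the pose to reach, as a shift and turn from the pose commanded when the call began, along the tool's axes at that moment; what a row does not reach only later rows make up. A row lasts 1/12 s, in which the tool goes at most 41.7 mm and 7.16 degrees, less where a joint would pass 70% of its speed; a pose out of reach is approached as far as the arm can. A call with a number of a shift or a turn outside -1 to 1 is refused whole. A call with a gripper value outside its range is refused whole. The fingers move at their own pace and stop on an object; FORCE is the grip in N (left out, the last holds). Time passes only in rows, so rows that repeat a pose let the fingers close, or fill a call up. It gives the time, the measured TCP pose, the force, the opening and the grip force at its end, in the units of the state.
- get_obs(): the state, without advancing time (a new reading comes with each control period).
- get_image(name): name is "scene" or "side" or "wrist"; returns a dict with "pixels" (420x560x3 uint8, blue, green, red), "fovy" (degrees; the focal length in pixels is half the picture's height over the tangent of half this angle, whatever the lens; pixels are square), "cx", "cy" (the principal point, pixels), "dist" ([k1, k2, p1, p2, k3] as OpenCV has them; the pictures are not rectified), "camera_from_world" (4x4, takes a point from world to camera coordinates); the wrist camera has in their place "hand_eye" (4x4, takes a point from camera to tool coordinates, whose origin is the TCP and whose axes are the flange's). Camera axes: x right, y up, looking along -z (the intrinsics and any distortion apply to the point x, -y, -z); pixel columns grow to the right and rows downward; lengths in m; the calibration is good to about 2 mm. A picture is of the moment at which its call begins: read the wrist's pose just before it. There is no depth.
- finish_job(): hands the job in; it is judged then, once.
The state is a dict: "t": time; "qpos": joint angles; "joint_vel": joint speeds; "tau": joint torques, N m; "tool_pos": TCP position; "tool_rot": TCP orientation; "wrist_force": force on the tool from outside, world axes, zero at the start; "wrist_torque": the same for the moment, N m; "width": finger opening in m; "grasp_force": force on a finger pad.
Only numpy, scipy, OpenCV 4.12 (cv2) and the standard library are available. Lean on these libraries where they do the work, as an engineer would, in place of code of your own. Each camera call takes 0.05 s, during which the arm holds its last target. There are 200 camera calls.

### The job

The cap feeder needs clearing: lift the one tipped brass cap off the free-spinning turntable, leaving the standing caps standing on it, and put the tipped one in the red scrap tray. Then take the brass head of the gate pin and draw the pin straight out along its leaning bore, without forcing it sideways or pulling it out altogether, until its green band is at the mouth of the bore, and finish while still holding it there. Leave everything else on the bench where it is.

Things in the scene. Friction and masses are not known exactly. Their poses are not given: they have to be found in the camera images.
- cap_tipped_mid (a point): Centre of the loose tipped brass cap lying on its side on the turntable disc, 70 g: an eight-sided prism, 30 mm across flats, 18 mm long, with a 22 mm round boss 8 mm long on one end (26 mm in all). Its axis lies along this frame's x (boss to +x; point 11 mm from the open end), z is up, y crosses two upright flats 30 mm apart. The point is 15 mm above the disc.
- cap_a_mid (a point): Half-way up the first of three like brass caps that stand upright on the disc, boss up: 30 mm across, 26 mm tall; z is up along its axis. To be left standing on the disc.
- cap_b_mid (a point): Half-way up the second standing cap, same as cap_a_mid.
- cap_c_mid (a point): Half-way up the third standing cap, same as cap_a_mid.
- turntable: Green fixed foot of the turntable, origin on its axis at bench level. On it an aluminium disc of 105 mm radius, 12 mm thick, top 36 mm above the bench, turns freely about the upright axis with almost no friction. The four caps are spaced about 90 degrees apart, some 65 mm from the axis, any of the four places being the tipped one's.
- tray: Red open scrap tray fixed to the bench, 150 mm (its x) by 130 mm (its y), 40 mm high, walls and floor 4 to 5 mm thick; origin under its centre at bench level, z up.
- bore_mouth (a point): Centre of the bore's mouth in the sloping top face (60 x 64 mm) of the fixed steel gate block, 90 mm above the bench. z points out along the bore, which leans 15 degrees from vertical to the gate's own -x (roughly to the robot); y is level. Bore straight, 17.5 mm wide, 70 mm long. A low fixed chute with waiting caps (up to 61 mm high, 150 mm out) runs off behind, on the +x side.
- pin_seat (a point): On the pin's axis at the underside of its brass head; z along the pin, outwards. At bore_mouth when home, so its height along bore_mouth's z is how far the pin is drawn. Steel shank below: 16 mm diameter, 68 mm long; its green band is 32 to 48 mm below this point, so it is at the mouth when drawn 32 to 48 mm (middle 40). The pin slides freely, weighs about 0.18 kg, drops back if let go.
- pin_head (a point): Centre of the pin's round brass head, the part to grasp: 24 mm in diameter, 54 mm long, this point 27 mm from either end; z along the pin's axis, outwards. The head rests on the block's face when the pin is home.
- bush: Loose bystander: brass ring 40 mm across, 22 mm tall; origin under it.
- block: Loose bystander: steel block 60 x 35 x 30 mm; origin under it.
- oil: Loose bystander: yellow-labelled can 56 mm across, 80 mm tall; origin under it.
- driver: Loose bystander: screwdriver with black handle lying on the bench.
- pot: Loose bystander: steel cup 70 mm across, 70 mm tall; origin under it.
- gate: Fixed feeder gate: green base 120 x 90 mm with the leaning steel block; origin on the bench straight below bore_mouth, z up.
- pin: The whole gate pin; origin at pin_seat, but this frame is upright (its z is not the pin's axis) while the pin is in the bore.

How it is judged:
On the way, in this order (a step that is already met when the one before it is completed fails the run):
1. the tipped cap is lifted clear of the turntable (height (world z) of cap_tipped_mid above 0.075 m and z of pin_seat in the frame of bore_mouth below 0.006 m), for 0.1 s.
2. the tipped cap lies released in the scrap tray, the pin still home (x of cap_tipped_mid in the frame of tray between -0.066 and 0.066 m and y of cap_tipped_mid in the frame of tray between -0.056 and 0.056 m and z of cap_tipped_mid in the frame of tray between 0 and 0.04 m and z of pin_seat in the frame of bore_mouth below 0.006 m and contact force between cap_tipped and the fingers below 0.1 N), for 0.2 s.
3. the pin is drawn until the green band is at the bore's mouth (x of pin_seat in the frame of bore_mouth between -0.003 and 0.003 m and y of pin_seat in the frame of bore_mouth between -0.003 and 0.003 m and z of pin_seat in the frame of bore_mouth between 0.031 and 0.049 m and angle between the z axis of pin_seat and the z axis of bore_mouth, either way round below 0.06 rad and contact force between pin and the fingers above 2 N and contact force between pin and gate below 12 N and linear speed of pin below 0.01 m/s), for 0.2 s.
At the end, for the whole second after the job is handed in: The pin is held by the gripper, still, drawn 31 to 49 mm (green band at the mouth), within 3 mm and 0.06 rad of the bore's axis and pressing on the bore with less than 12 N; the tipped cap lies in the scrap tray; the three other caps stand upright on the turntable (all of step 3 and x of cap_tipped_mid in the frame of tray between -0.066 and 0.066 m and y of cap_tipped_mid in the frame of tray between -0.056 and 0.056 m and z of cap_tipped_mid in the frame of tray between 0 and 0.04 m and horizontal distance between each of cap_a_mid, cap_b_mid, cap_c_mid and turntable below 0.1 m and angle between each of cap_a_mid, cap_b_mid, cap_c_mid's own z axis and vertical below 0.15 rad and height (world z) of cap_a_mid between 0.04 and 0.06 m and height (world z) of cap_b_mid between 0.04 and 0.06 m and height (world z) of cap_c_mid between 0.04 and 0.06 m); the arm keeps its last pose, push and grip.
It fails at once if the pin is drawn more than 60 mm, all but out of the bore (z of pin_seat in the frame of bore_mouth above 0.06 m).
It fails at once if the pin is forced sideways: it bears on the bore with more than 40 N (contact force between pin and gate above 40 N).
It fails at once if a standing cap is tipped over or knocked off the turntable (angle between any of cap_a_mid, cap_b_mid, cap_c_mid's own z axis and vertical above 0.6 rad or height (world z) of any of cap_a_mid, cap_b_mid, cap_c_mid below 0.035 m).
It fails at once if a bystander is moved more than 30 mm (distance of any of bush, block, oil, driver, pot from where it was at the start of the episode above 0.03 m).
It also fails if it takes over 53 s, if anything falls off the work surface, if the arm or the gripper's body presses on something with over 40 N, if the wrist force passes 120 N, or if a joint passes its speed limit or range.

## Working session

There is one attempt and no reset: what is moved stays moved. The work goes in short steps, Python scripts to look and compute and a shell command to move; the robot and the scene stay as the last step left them, time stands still between calls to the robot, and variables do not carry over. Pictures are saved under pics/ and viewed, at most 10 in all, crops included, and the job is handed in when it is done.

```bash
ls; mkdir -p pics; cat > h.py <<'E'
import numpy as np, cv2
from scipy.spatial.transform import Rotation as R
from station import *
def look(n):
    o=get_obs(); im=get_image(n); f=im["pixels"].shape[0]/2/np.tan(np.radians(im["fovy"])/2)
    K=np.array([[f,0,im["cx"]],[0,f,im["cy"]],[0,0,1]]); T=np.eye(4)
    if n=="wrist":
        T[:3,:3]=R.from_rotvec(o["tool_rot"]).as_matrix(); T[:3,3]=o["tool_pos"]; C=T@np.array(im["hand_eye"])
    else: C=np.linalg.inv(np.array(im["camera_from_world"]))
    return dict(img=np.array(im["pixels"]),K=K,d=np.array(im["dist"],float),C=C)
def ray(v,px):
    p=cv2.undistortPoints(np.array([[px]],float),v["K"],v["d"])[0,0]
    d=v["C"][:3,:3]@np.array([p[0],-p[1],-1.]); return v["C"][:3,3],d/np.linalg.norm(d)
def onz(v,px,z):
    c,d=ray(v,px); return c+d*(z-c[2])/d[2]
def tri(*vp):
    A=0;b=0
    for v,px in vp:
        c,d=ray(v,px); P=np.eye(3)-np.outer(d,d); A=A+P; b=b+P@c
    return np.linalg.solve(A,b)
def proj(v,p):
    M=np.linalg.inv(v["C"]); q=M[:3,:3]@np.array(p,float)+M[:3,3]
    q=np.array([[q[0],-q[1],-q[2]]]); return cv2.projectPoints(q,np.zeros(3),np.zeros(3),v["K"],v["d"])[0][0,0]
def delta(p,rot=None):
    """dp in jog units for moving the TCP to p; turn units"""
    o=get_obs(); r=R.from_rotvec(o["tool_rot"]); dp=r.inv().apply(np.array(p)-o["tool_pos"])/0.2
    t=None if rot is None else (r.inv()*rot).as_rotvec()/(np.pi/2)
    return np.round(dp,3),None if t is None else np.round(t,3)
E
python3 - <<'E'
from h import *
import pickle
o=get_obs(); print({k:np.round(v,3) for k,v in o.items()})
import station; print([x for x in dir(station) if 'pinch' in x], getattr(station,'pinch_z',None))
V={}
for n in("scene","side"):
    V[n]=look(n); cv2.imwrite(f"pics/{n}0.png",cv2.resize(V[n]["img"],(784,588)))
    print(n,V[n]["C"].round(2).tolist())
pickle.dump(V,open("v0.pkl","wb"))
E
```

```text
pics
{'t': np.float64(0.0), 'qpos': array([-1.258,  0.334,  0.04 ,  1.466, -0.013,  1.343, -0.059]), 'joint_vel': array([0.   , 0.001, 0.   , 0.001, 0.001, 0.   , 0.001]), 'tau': array([-1.0000e-03, -6.5636e+01,  1.3350e+00, -4.0381e+01, -6.0000e-02,
        4.5000e-02,  0.0000e+00]), 'tool_pos': array([0.26 , 0.595, 0.222]), 'tool_rot': array([-6.420e-01, -3.075e+00,  3.000e-03]), 'wrist_force': array([ 0.407, -0.355,  0.521]), 'wrist_torque': array([0.041, 0.016, 0.028]), 'grasp_force': np.float64(0.0), 'width': np.float64(0.087)}
['pinch_z'] 0.0187
scene [[-0.36, -0.8, 0.48, 1.14], [0.93, -0.31, 0.19, 0.17], [0.0, 0.52, 0.86, 1.0], [0.0, 0.0, 0.0, 1.0]]
side [[-0.87, 0.37, -0.32, 0.15], [-0.49, -0.68, 0.55, 0.81], [-0.01, 0.63, 0.77, 1.25], [0.0, 0.0, 0.0, 1.0]]
```

View pics/scene0.png

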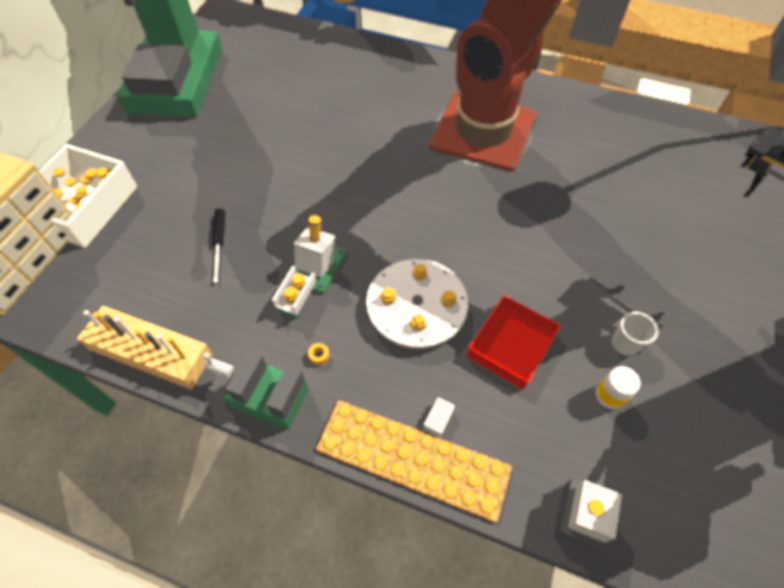

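View pics/side0.png

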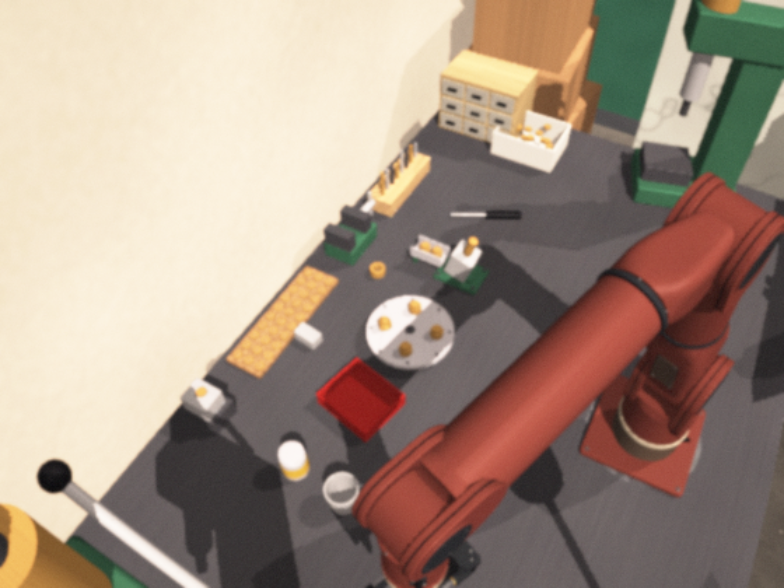

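The scene view shows the turntable at about (417,302), with caps at (420,271), (449,298), (388,296) and (419,322). The tray is at (515,342) and the pin head at (315,228). The side view shows the same objects. I'll measure them and zoom in on the disc.

```bash
python3 - <<'E'
from h import *
import pickle
V=pickle.load(open("v0.pkl","rb")); s,d=V["scene"],V["side"]; k=1/1.4
P=lambda a,b:(a*k,b*k)
for n,a,b in(("axis",(417,299),(410,328)),("cap1",(420,271),(437,332)),("cap2",(449,298),(405,349)),("cap3",(388,296),(414,306)),("cap4",(419,322),(384,324)),("pintop",(315,218),(474,240)),("pinbase",(315,240),(468,254))):
    print(n,tri((s,P(*a)),(d,P(*b))).round(3), onz(s,P(*a),.05).round(3), onz(d,P(*b),.05).round(3))
for n,c in(("scene",(417,302)),("side",(410,330))):
    print(n,"tray")
    hsv=cv2.cvtColor(V[n]["img"],cv2.COLOR_BGR2HSV)
    m=cv2.inRange(hsv,(0,180,60),(8,255,255))|cv2.inRange(hsv,(172,180,60),(180,255,255))
    cs=cv2.findContours(m,0,2)[0]
    for c_ in cs:
        if cv2.contourArea(c_)>1500:
            bx=cv2.boxPoints(cv2.minAreaRect(c_)); print(cv2.contourArea(c_),[onz(V[n],q,.04).round(3)[:2].tolist() for q in bx])
a=lambda v,x,y:cv2.resize(v["img"][int(y*k)-45:int(y*k)+45,int(x*k)-45:int(x*k)+45],(400,400),interpolation=cv2.INTER_CUBIC)
cv2.imwrite("pics/z1.png",np.hstack([a(s,417,302),a(d,410,330)]))
E
```

```text
axis [0.58  0.02  0.044] [0.584 0.022 0.05 ] [0.578 0.024 0.05 ]
cap1 [0.516 0.004 0.05 ] [0.516 0.004 0.05 ] [0.516 0.004 0.05 ]
cap2 [0.559 0.083 0.051] [0.558 0.082 0.05 ] [0.559 0.083 0.05 ]
cap3 [ 0.6   -0.036  0.053] [ 0.599 -0.037  0.05 ] [ 0.601 -0.039  0.05 ]
cap4 [0.636 0.045 0.054] [0.633 0.043 0.05 ] [0.637 0.043 0.05 ]
pintop [ 0.534 -0.221  0.147] [ 0.466 -0.265  0.05 ] [ 0.568 -0.313  0.05 ]
pinbase [ 0.547 -0.223  0.089] [ 0.522 -0.239  0.05 ] [ 0.56  -0.259  0.05 ]
scene tray
2345.5 [[0.664, 0.148], [0.496, 0.177], [0.532, 0.31], [0.692, 0.273]]
side tray
1936.0 [[0.678, 0.285], [0.654, 0.134], [0.496, 0.192], [0.526, 0.333]]
```

View pics/z1.png

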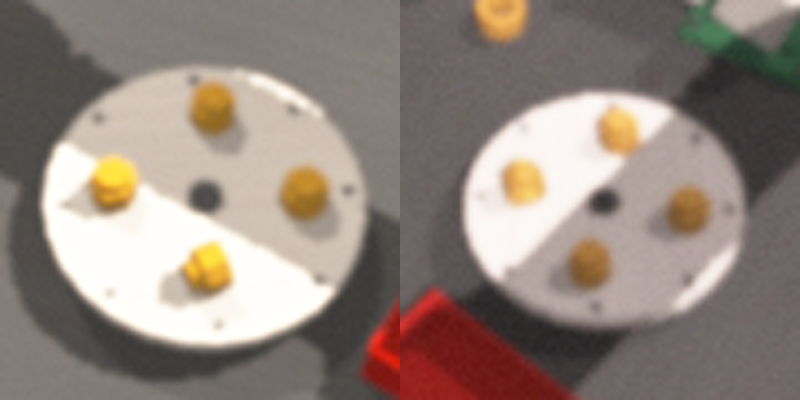

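The tipped cap is the fourth one, at about (0.635, 0.043); its boss points tangentially, toward -y. I'm moving above it.

```bash

python3 -m jog '[{"grip":-1,"dp":[-0.706,-0.445,0],"turn":[0,0,0]},{"grip":-1,"dp":[-0.706,-0.445,0],"turn":[0,0,0]},{"grip":-1,"dp":[-0.706,-0.445,0],"turn":[0,0,0]},{"grip":-1,"dp":[-0.706,-0.445,0],"turn":[0,0,0]},{"grip":-1,"dp":[-0.706,-0.445,0],"turn":[0,0,0]}]'
python3 -m jog '[{"grip":-1,"dp":[-0.706,-0.445,0],"turn":[0,0,0]},{"grip":-1,"dp":[-0.706,-0.445,0],"turn":[0,0,0]},{"grip":-1,"dp":[-0.706,-0.445,0],"turn":[0,0,0]},{"grip":-1,"dp":[-0.706,-0.445,0],"turn":[0,0,0]},{"grip":-1,"dp":[-0.706,-0.445,0],"turn":[0,0,0]}]'
python3 -m jog '[{"grip":-1,"dp":[-0.706,-0.445,0],"turn":[0,0,0]},{"grip":-1,"dp":[-0.706,-0.445,0],"turn":[0,0,0]},{"grip":-1,"dp":[-0.706,-0.445,0],"turn":[0,0,0]},{"grip":-1,"dp":[-0.706,-0.445,0],"turn":[0,0,0]},{"grip":-1,"dp":[-0.706,-0.445,0],"turn":[0,0,0]}]'
python3 -m jog '[{"grip":-1,"dp":[-0.706,-0.445,0],"turn":[0,0,0.39]},{"grip":-1,"dp":[-0.706,-0.445,0],"turn":[0,0,0.39]},{"grip":-1,"dp":[-0.706,-0.445,0],"turn":[0,0,0.39]},{"grip":-1,"dp":[-0.706,-0.445,0],"turn":[0,0,0.39]},{"grip":-1,"dp":[-0.706,-0.445,0],"turn":[0,0,0.39]}]'
python3 - <<'E'
from h import *
o=get_obs(); print(o["tool_pos"].round(3),R.from_rotvec(o["tool_rot"]).as_matrix().round(2).tolist(),o["qpos"].round(2))
v=look("wrist"); import pickle; pickle.dump(v,open("w1.pkl","wb")); print(np.array(get_image("wrist")["hand_eye"]).round(3).tolist())
print("cap4 px",proj(v,(.635,.043,.051)))
cv2.imwrite("pics/w1.png",v["img"])
E
```

```text
t: 0.52
tool_pos: [0.3607, 0.4496, 0.2228]
tool_rot: [0.658, 3.069, -0.004]
wrist_force: [1.8, -0.4, 0.4]
width: 0.087
grasp_force: 0.0
t: 0.93
tool_pos: [0.453, 0.311, 0.2227]
tool_rot: [0.659, 3.069, -0.004]
wrist_force: [1.0, -1.0, 0.2]
width: 0.087
grasp_force: 0.0
t: 1.35
tool_pos: [0.5454, 0.1725, 0.2226]
tool_rot: [0.658, 3.069, -0.005]
wrist_force: [-0.7, -0.5, 0.2]
width: 0.0869
grasp_force: 0.0
t: 1.77
tool_pos: [0.6377, 0.0342, 0.2223]
tool_rot: [1.56, 2.723, -0.006]
wrist_force: [-0.9, -2.2, 0.8]
width: 0.0871
grasp_force: 0.0
[0.638 0.034 0.222] [[-0.51, 0.86, 0.0], [0.86, 0.51, -0.01], [-0.01, -0.0, -1.0]] [-0.54  0.33  0.53  1.52 -0.17  1.34  0.54]
[[0.001, 0.957, 0.289, 0.079], [1.0, -0.001, -0.0, -0.0], [0.0, 0.289, -0.957, -0.163], [0.0, 0.0, 0.0, 1.0]]
cap4 px [283.2414675  174.36867063]
```

View pics/w1.png

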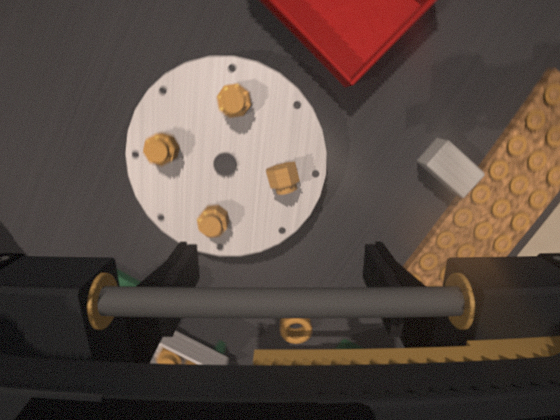

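The wrist view shows the tipped cap at about (283,178), boss pointing down the image. The standing caps are at (234,100), (159,150) and (213,222). Next I'll measure the tipped cap's contour.

```bash
python3 - <<'E'
from h import *
import pickle
v=pickle.load(open("w1.pkl","rb"))
hsv=cv2.cvtColor(v["img"],cv2.COLOR_BGR2HSV); m=cv2.inRange(hsv,(8,110,60),(28,255,255)); m[250:]=0;m[:,330:]=0
for c in cv2.findContours(m,0,2)[0]:
    if cv2.contourArea(c)<200: continue
    M=cv2.moments(c); q=(M['m10']/M['m00'],M['m01']/M['m00']); print(np.round(q),cv2.contourArea(c),onz(v,q,.05).round(3))
    if 260<q[0]<310: print(cv2.minAreaRect(c), [onz(v,p,.051).round(4)[:2].tolist() for p in cv2.boxPoints(cv2.minAreaRect(c))], [onz(v,p[0],.051).round(4)[:2].tolist() for p in cv2.approxPolyDP(c,2,True)])
cv2.imwrite("pics/z2.png",cv2.resize(v["img"][145:215,245:325],(560,490),interpolation=cv2.INTER_CUBIC))
h2=cv2.inRange(hsv,(0,0,110),(180,70,255));h2[260:]=0;h2[:,335:]=0
c=max(cv2.findContours(h2,0,2)[0],key=cv2.contourArea); print("disc",onz(v,cv2.fitEllipse(c)[0],.036))
E
```

```text
[212. 221.] 672.5 [ 0.597 -0.037  0.05 ]
[283. 177.] 707.5 [0.636 0.04  0.05 ]
((283.41510009765625, 178.45281982421875), (29.395156860351562, 29.395156860351562), 74.05460357666016) [[0.6165, 0.0392], [0.6365, 0.0603], [0.6584, 0.0398], [0.638, 0.018]] [[0.637, 0.0586], [0.6183, 0.0395], [0.6291, 0.0269], [0.6393, 0.0232], [0.6472, 0.0278], [0.6532, 0.0375], [0.649, 0.0386], [0.6496, 0.0473]]
[161. 149.] 777.0 [0.517 0.004 0.05 ]
[234. 100.] 788.0 [0.558 0.081 0.05 ]
disc [0.57547962 0.0275725  0.036     ]
```

View pics/z2.png

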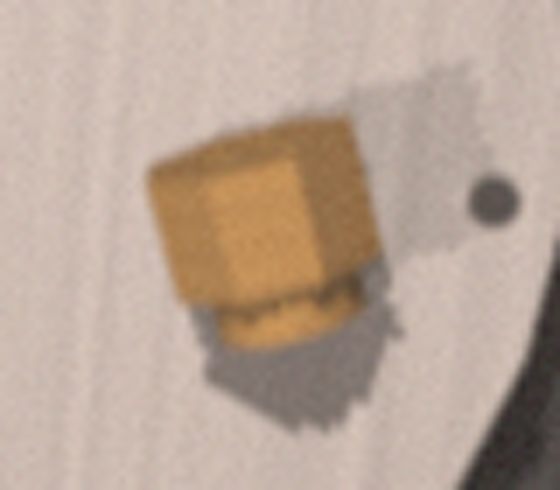

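The crop puts the cap body corners, in crop pixels, at (150,170), (350,118), (380,255) and (183,303). The boss is below, tilted about 13° off the image vertical.

```bash
python3 - <<'E'
from h import *
import pickle
v=pickle.load(open("w1.pkl","rb"))
P=[onz(v,(245+a/7,145+b/7),.054) for a,b in((150,170),(183,303),(350,118),(380,255))]
tl,bl,tr,br=P; print(np.round(P,4).tolist())
u=(bl-tl)+(br-tr); u/=np.linalg.norm(u); n=np.array([-u[1],u[0],0])
if n[0]<0:n=-n
print("len",np.linalg.norm(bl-tl),np.linalg.norm(br-tr),"width",(tr-tl)@n,(br-bl)@n)
c=sum(P)/4; print("body centre",c,"axis",np.degrees(np.arctan2(u[1],u[0])))
mid=c+u*0.002; 
Rm=np.column_stack([np.cross(n,[0,0,-1]),n,[0,0,-1]]); rot=R.from_matrix(Rm)
print("mid",mid,delta([mid[0],mid[1],0.12],rot), proj(v,mid))
E
```

```text
[[0.6178, 0.0395, 0.054], [0.6314, 0.0252, 0.054], [0.6382, 0.0601, 0.054], [0.6521, 0.0455, 0.054]]
len 0.019806344422931197 0.02014071702236944 width 0.028985218745989184 0.028912374001781174
body centre [0.63488129 0.042581   0.054     ] axis -46.5631567594384
mid [0.6362564  0.04112873 0.054     ] (array([-0.003,  0.003,  0.509]), array([-0.001,  0.   , -0.139])) [283.39020508 177.22541745]
```

```bash

python3 -m jog '[{"grip":-1,"dp":[0,0,0.2],"turn":[0,0,-0.139]},{"grip":-1,"dp":[0,0,0.4],"turn":[0,0,-0.139]},{"grip":-1,"dp":[0,0,0.45],"turn":[0,0,-0.139]},{"grip":-1,"dp":[0,0,0.45],"turn":[0,0,-0.139]},{"grip":-1,"dp":[0,0,0.45],"turn":[0,0,-0.139]}]'
python3 -m jog '[{"grip":-1,"dp":[0,0,0],"turn":[0,0,0]},{"grip":-1,"dp":[0,0,0],"turn":[0,0,0]},{"grip":-1,"dp":[0,0,0],"turn":[0,0,0]},{"grip":-1,"dp":[0,0,0],"turn":[0,0,0]},{"grip":-1,"dp":[0,0,0],"turn":[0,0,0]}]'
python3 - <<'E'
from h import *
o=get_obs(); print(o["tool_pos"].round(4),R.from_rotvec(o["tool_rot"]).as_matrix().round(3).tolist())
v=look("wrist"); import pickle; pickle.dump(v,open("w2.pkl","wb"))
print("cap4 px",proj(v,(.6362,.0411,.051)))
q=proj(v,(.6362,.0411,.051)); a=int(q[0])-70;b=max(0,int(q[1])-60); print(a,b)
cv2.imwrite("pics/w2.png",cv2.resize(v["img"][b:b+120,a:a+140],(700,600),interpolation=cv2.INTER_CUBIC))
E
```

```text
t: 2.28
tool_pos: [0.6353, 0.0444, 0.1335]
tool_rot: [-1.233, -2.889, -0.0]
wrist_force: [1.0, -1.1, 0.9]
width: 0.0868
grasp_force: 0.0
t: 2.7
tool_pos: [0.6356, 0.0434, 0.1333]
tool_rot: [1.232, 2.889, 0.001]
wrist_force: [-0.3, 0.2, 0.0]
width: 0.0869
grasp_force: 0.0
[0.6356 0.0434 0.1333] [[-0.692, 0.722, 0.001], [0.722, 0.692, 0.0], [-0.001, 0.001, -1.0]]
cap4 px [279.52650719 213.70556555]
209 153
```

View pics/w2.png

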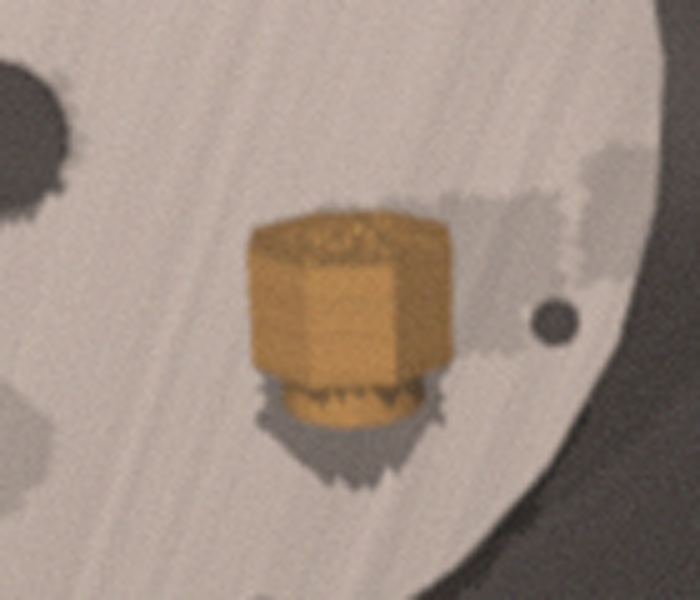

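The cap now sits square to the tool, at about (279,214) full-image and about 1 mm off in y. Descending and gripping.

```bash

python3 -m jog '[{"grip":-1,"dp":[-0.01,-0.006,0.15],"turn":[0,0,0]},{"grip":-1,"dp":[-0.01,-0.006,0.3],"turn":[0,0,0]},{"grip":-1,"dp":[-0.01,-0.006,0.42],"turn":[0,0,0]},{"grip":-1,"dp":[-0.01,-0.006,0.46],"turn":[0,0,0]},{"grip":-1,"dp":[-0.01,-0.006,0.46],"turn":[0,0,0]}]'
python3 -m jog '[{"grip":0,"dp":[0,0,0],"turn":[0,0,0]},{"grip":0.1,"dp":[0,0,0],"turn":[0,0,0]},{"grip":0.2,"dp":[0,0,0],"turn":[0,0,0]},{"grip":0.3,"dp":[0,0,0],"turn":[0,0,0]},{"grip":0.4,"dp":[0,0,0],"turn":[0,0,0]}]' 20
python3 -m jog '[{"grip":0.6,"dp":[0,0,0],"turn":[0,0,0]},{"grip":0.8,"dp":[0,0,0],"turn":[0,0,0]},{"grip":1,"dp":[0,0,0],"turn":[0,0,0]},{"grip":1,"dp":[0,0,0],"turn":[0,0,0]},{"grip":1,"dp":[0,0,0],"turn":[0,0,0]}]' 20
```

```text
t: 3.17
tool_pos: [0.6346, 0.0408, 0.039]
tool_rot: [-1.231, -2.887, 0.003]
wrist_force: [0.7, -0.0, 0.2]
width: 0.0872
grasp_force: 0.0
t: 3.58
tool_pos: [0.6362, 0.0412, 0.0414]
tool_rot: [1.232, 2.889, 0.001]
wrist_force: [-0.7, 0.5, 0.6]
width: 0.0616
grasp_force: 0.0
t: 4.0
tool_pos: [0.6357, 0.041, 0.0405]
tool_rot: [-1.232, -2.89, 0.0]
wrist_force: [0.2, 0.5, -0.5]
width: 0.0295
grasp_force: 20.0
```

```bash

python3 -m jog '[{"grip":1,"dp":[0,0,-0.06],"turn":[0,0,0]},{"grip":1,"dp":[0,0,-0.18],"turn":[0,0,0]},{"grip":1,"dp":[0,0,-0.34],"turn":[0,0,0]},{"grip":1,"dp":[0,0,-0.48],"turn":[0,0,0]},{"grip":1,"dp":[0,0,-0.5],"turn":[0,0,0]}]' 20
python3 -m jog '[{"grip":1,"dp":[0.08,0.05,0],"turn":[0,0,0]},{"grip":1,"dp":[0.22,0.14,0],"turn":[0,0,0]},{"grip":1,"dp":[0.38,0.235,0],"turn":[0,0,0]},{"grip":1,"dp":[0.54,0.33,0],"turn":[0,0,0]},{"grip":1,"dp":[0.68,0.415,0],"turn":[0,0,0]}]' 20
python3 -m jog '[{"grip":1,"dp":[0.1,0.06,0],"turn":[0,0,0]},{"grip":1,"dp":[0.135,0.085,0.02],"turn":[0,0,0]},{"grip":1,"dp":[0.135,0.085,0.1],"turn":[0,0,0]},{"grip":1,"dp":[0.135,0.085,0.2],"turn":[0,0,0]},{"grip":1,"dp":[0.135,0.085,0.25],"turn":[0,0,0]}]' 20
python3 - <<'E'
from h import *
o=get_obs(); print(o["tool_pos"].round(4),o["width"],o["grasp_force"])
v=look("scene")
hsv=cv2.cvtColor(v["img"],cv2.COLOR_BGR2HSV)
cv2.imwrite("pics/s2.png",cv2.resize(v["img"][150:330,230:470],(800,600),interpolation=cv2.INTER_CUBIC))
E
```

```text
t: 4.42
tool_pos: [0.6385, 0.0408, 0.147]
tool_rot: [1.231, 2.884, 0.007]
wrist_force: [1.6, 0.1, -0.3]
width: 0.0297
grasp_force: 20.0
t: 4.83
tool_pos: [0.6006, 0.199, 0.1411]
tool_rot: [-1.231, -2.89, -0.001]
wrist_force: [0.3, -0.5, -0.8]
width: 0.0302
grasp_force: 20.0
t: 5.25
tool_pos: [0.5943, 0.2268, 0.0887]
tool_rot: [-1.232, -2.889, 0.003]
wrist_force: [-0.8, -0.6, -1.9]
width: 0.0296
grasp_force: 20.0
[0.5943 0.2268 0.0887] 0.02964294651497623 19.985317792743444
```

View pics/s2.png

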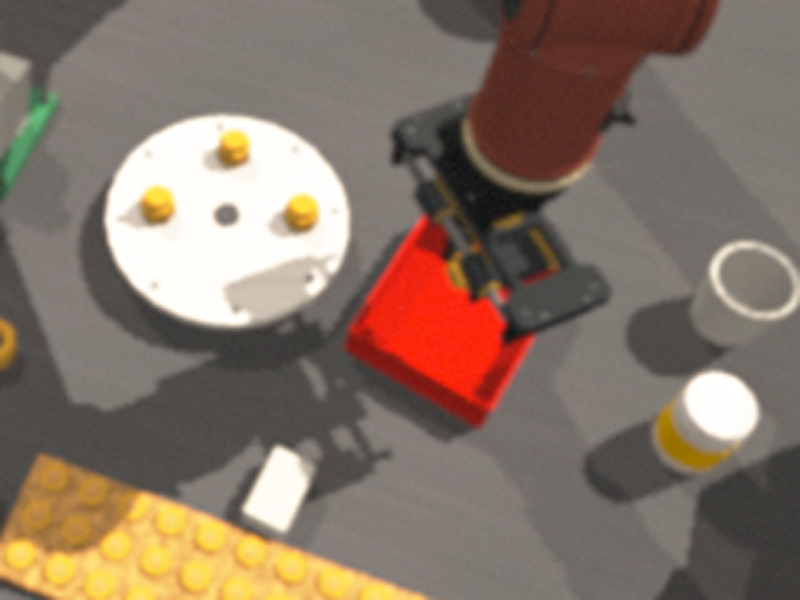

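The cap hangs over the tray and the three standing caps are upright. Lowering and releasing with a small opening, then raising.

```bash

python3 -m jog '[{"grip":1,"dp":[0,0,0.1],"turn":[0,0,0]},{"grip":1,"dp":[0,0,0.22],"turn":[0,0,0]},{"grip":1,"dp":[0,0,0.32],"turn":[0,0,0]},{"grip":1,"dp":[0,0,0.37],"turn":[0,0,0]},{"grip":1,"dp":[0,0,0.37],"turn":[0,0,0]}]' 20
python3 -m jog '[{"grip":1,"dp":[0,0,0],"turn":[0,0,0]},{"grip":0.3,"dp":[0,0,0],"turn":[0,0,0]},{"grip":0,"dp":[0,0,0],"turn":[0,0,0]},{"grip":-0.1,"dp":[0,0,0],"turn":[0,0,0]},{"grip":-0.1,"dp":[0,0,0],"turn":[0,0,0]}]' 20
python3 -m jog '[{"grip":-0.1,"dp":[0,0,0],"turn":[0,0,0]},{"grip":-0.1,"dp":[0,0,-0.1],"turn":[0,0,0]},{"grip":-0.1,"dp":[0,0,-0.3],"turn":[0,0,0]},{"grip":-0.1,"dp":[0,0,-0.5],"turn":[0,0,0]},{"grip":-0.1,"dp":[0,0,-0.7],"turn":[0,0,0]}]' 20
python3 -m jog '[{"grip":-0.1,"dp":[0,0,-0.2],"turn":[0,0,0]},{"grip":-0.1,"dp":[0,0,-0.4],"turn":[0,0,0]},{"grip":-0.1,"dp":[0,0,-0.5],"turn":[0,0,0]},{"grip":-0.1,"dp":[0,0,-0.5],"turn":[0,0,0]},{"grip":-0.1,"dp":[0,0,-0.5],"turn":[0,0,0]}]' 20
python3 - <<'E'
from h import *
import pickle
o=get_obs(); print(o["tool_pos"].round(4),o["width"],o["qpos"].round(2))
w=look("wrist"); hsv=cv2.cvtColor(w["img"],cv2.COLOR_BGR2HSV); m=cv2.inRange(hsv,(9,110,60),(28,255,255))
for c in cv2.findContours(m[:245],0,2)[0]:
    if cv2.contourArea(c)>150:
        q=cv2.minAreaRect(c)[0]; print("brass",np.round(q),cv2.contourArea(c),onz(w,q,.02).round(3))
m=cv2.inRange(hsv,(0,180,40),(7,255,255))|cv2.inRange(hsv,(172,180,40),(180,255,255)); m[245:]=0
c=max(cv2.findContours(m,0,2)[0],key=cv2.contourArea); print("tray box",[onz(w,p,.04).round(3)[:2].tolist() for p in cv2.boxPoints(cv2.minAreaRect(c))])
# pin: both fixed views, brass pixels near pin
V=pickle.load(open("v0.pkl","rb")); 
for n,(x,y) in(("scene",(225,163)),("side",(337,176))):
    v=V[n] if n=="side" else look(n); h=cv2.cvtColor(v["img"],cv2.COLOR_BGR2HSV); m=cv2.inRange(h,(8,120,50),(30,255,255))
    for c in cv2.findContours(m,0,2)[0]:
        r=cv2.minAreaRect(c)
        if cv2.contourArea(c)>30 and np.hypot(r[0][0]-x,r[0][1]-y)<25: print(n,r,cv2.contourArea(c),cv2.boxPoints(r).round(1).tolist())
    pickle.dump(v,open(f"p_{n}.pkl","wb"))
a=pickle.load(open("p_scene.pkl","rb"))["img"][140:215,185:265]; b=V["side"]["img"][155:215,290:354]
cv2.imwrite("pics/pin.png",np.hstack([cv2.resize(a,(400,375),interpolation=2),cv2.resize(b,(400,375),interpolation=2)]))
E
```

```text
t: 5.72
tool_pos: [0.5939, 0.2267, 0.0147]
tool_rot: [-1.232, -2.887, 0.005]
wrist_force: [-0.4, -0.7, -0.9]
width: 0.0298
grasp_force: 20.0
t: 6.13
tool_pos: [0.5956, 0.2282, 0.0176]
tool_rot: [1.232, 2.889, 0.002]
wrist_force: [-0.6, -1.2, 0.0]
width: 0.0428
grasp_force: 0.0
t: 6.55
tool_pos: [0.5947, 0.2276, 0.1582]
tool_rot: [-1.232, -2.889, 0.001]
wrist_force: [1.8, 1.0, 0.4]
width: 0.048
grasp_force: 0.0
t: 6.97
tool_pos: [0.5956, 0.2281, 0.258]
tool_rot: [1.232, 2.888, 0.003]
wrist_force: [0.4, -0.1, -1.2]
width: 0.0479
grasp_force: 0.0
[0.5956 0.2281 0.258 ] 0.04787920972651058 [-0.77  0.3   0.43  1.46 -0.13  1.4   0.43]
brass [172. 236.] 311.5 [0.555 0.072 0.02 ]
brass [280. 174.] 547.0 [0.598 0.226 0.02 ]
brass [416.  59.] 550.0 [0.616 0.425 0.02 ]
tray box [[0.502, 0.184], [0.531, 0.308], [0.676, 0.284], [0.653, 0.146]]
scene ((224.0, 163.0), (18.0, 8.0), 90.0) 112.5 [[220.0, 154.0], [228.0, 154.0], [228.0, 172.0], [220.0, 172.0]]
side ((335.5000305175781, 174.50001525878906), (7.0710673332214355, 12.727922439575195), 45.0) 58.5 [[328.5, 176.5], [337.5, 167.5], [342.5, 172.5], [333.5, 181.5]]
```

View pics/pin.png

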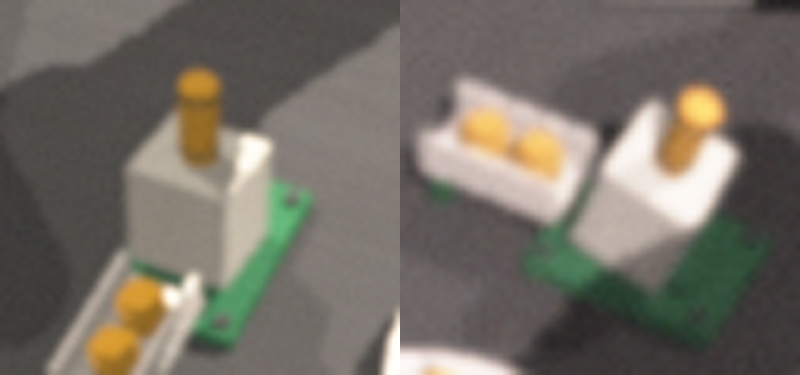

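The cap lies in the tray at (0.598, 0.226), near the tray's centre. In the crops the pin's top face is at (199,83) scene and (302,108) side, its base is near (200,150) and (280,160), and the chute caps are also visible.

```bash
python3 - <<'E'
from h import *
import pickle
s,d=[pickle.load(open(f"p_{n}.pkl","rb")) for n in("scene","side")]
S=lambda a,b:(s,(185+a/5,140+b/5)); D=lambda a,b:(d,(290+a/6.25,155+b/6.25))
t=tri(S(199,84),D(302,108)); b=tri(S(200,150),D(280,162)); print("top",t,"base",b,"len",np.linalg.norm(t-b),"tilt",np.degrees(np.arccos((t-b)[2]/np.linalg.norm(t-b))),np.degrees(np.arctan2(*(t-b)[1::-1])))
for n,a,e in(("c1",(140,305),(140,150)),("c2",(113,350),(85,130))): print(n,tri(S(*a),D(*e)))
# green base edge dirs
for n,x,y in(("tr",310,200),("br",225,347)): print(n,onz(*S(x,y),.01))
for n,x,y in(("r",370,245),("b",300,347),("l",125,265)): print("side",n,onz(*D(x,y),.01))
c=b*0.5+t*0.5; print(delta([c[0]-.09,c[1],.26]))
E
```

```text
top [ 0.53460003 -0.22186038  0.14228225] base [ 0.54478661 -0.22297778  0.0928698 ] len 0.0504639028770027 tilt 11.7165222784246 173.74002859013223
c1 [ 0.63415959 -0.22556757  0.05402187]
c2 [ 0.66905303 -0.2246928   0.05550447]
tr [ 0.5021023  -0.17648469  0.01      ]
br [ 0.62091205 -0.18072915  0.01      ]
side r [ 0.49783472 -0.26252015  0.01      ]
side b [ 0.50112443 -0.1718552   0.01      ]
side l [ 0.61724243 -0.17949855  0.01      ]
(array([-1.123, -2.081, -0.021]), None)
```

```bash
cat >> h.py <<'E'
def gate(psi,b):
    c,s,C,S=np.cos(psi),np.sin(psi),np.cos(np.radians(15)),np.sin(np.radians(15))
    a=np.array([-S*c,-S*s,C]); e=np.array([C*c,C*s,S]); return np.array(b),a,e,R.from_matrix(np.column_stack([np.cross(e,-a),e,-a]))
E
python3 - <<'E'
from h import *
b,a,e,rot=gate(np.radians(-2.5),[.547,-.222,.09])
print(b+a*.15,delta(b+a*.15,rot))
E
```

```text
[ 0.50821409 -0.22030657  0.23488887] (array([-1.318, -1.862,  0.104]), array([-0.159, -0.067,  0.512]))
```

```bash

python3 -m jog '[{"grip":-0.1,"dp":[-0.1,-0.14,0.01],"turn":[0,0,0]},{"grip":-0.1,"dp":[-0.22,-0.31,0.02],"turn":[0,0,0]},{"grip":-0.1,"dp":[-0.33,-0.465,0.03],"turn":[0,0,0]},{"grip":-0.1,"dp":[-0.44,-0.62,0.035],"turn":[0,0,0]},{"grip":-0.1,"dp":[-0.55,-0.775,0.035],"turn":[0,0,0]}]'
python3 -m jog '[{"grip":-0.1,"dp":[-0.11,-0.155,0],"turn":[0,0,0]},{"grip":-0.1,"dp":[-0.22,-0.31,0],"turn":[0,0,0]},{"grip":-0.1,"dp":[-0.33,-0.465,0],"turn":[0,0,0]},{"grip":-0.1,"dp":[-0.43,-0.607,0],"turn":[0,0,0]},{"grip":-0.1,"dp":[-0.5,-0.706,0.03],"turn":[0,0,0]}]'
python3 -m jog '[{"grip":-0.4,"dp":[-0.06,-0.09,0.01],"turn":[-0.016,-0.0067,0.0512]},{"grip":-0.5,"dp":[-0.12,-0.18,0.02],"turn":[-0.0318,-0.0134,0.1024]},{"grip":-0.5,"dp":[-0.18,-0.26,0.03],"turn":[-0.048,-0.02,0.154]},{"grip":-0.5,"dp":[-0.24,-0.34,0.035],"turn":[-0.0636,-0.0268,0.205]},{"grip":-0.5,"dp":[-0.268,-0.38,0.039],"turn":[-0.0795,-0.0335,0.256]}]'
python3 -m jog '[{"grip":-0.5,"dp":[0,0,0],"turn":[-0.02,-0.008,0.064]},{"grip":-0.5,"dp":[0,0,0],"turn":[-0.04,-0.017,0.128]},{"grip":-0.5,"dp":[0,0,0],"turn":[-0.06,-0.025,0.192]},{"grip":-0.5,"dp":[0,0,0],"turn":[-0.0795,-0.0335,0.256]},{"grip":-0.5,"dp":[0,0,0],"turn":[-0.0795,-0.0335,0.256]}]'
python3 -m jog '[{"grip":-0.5,"dp":[0,0,0],"turn":[0,0,0]},{"grip":-0.5,"dp":[0,0,0],"turn":[0,0,0]},{"grip":-0.5,"dp":[0,0,0],"turn":[0,0,0]},{"grip":-0.5,"dp":[0,0,0],"turn":[0,0,0]},{"grip":-0.5,"dp":[0,0,0],"turn":[0,0,0]}]'
python3 - <<'E'
from h import *
import pickle
b,a,e,rot=gate(np.radians(-2.5),[.547,-.222,.09])
print(delta(b+a*.15,rot),get_obs()["qpos"].round(2))
v=look("wrist"); pickle.dump(v,open("w3.pkl","wb"))
for h in(0,.054): print(proj(v,b+a*h))
cv2.imwrite("pics/w3.png",v["img"])
E
```

```text
t: 7.48
tool_pos: [0.5578, 0.0395, 0.2476]
tool_rot: [-1.231, -2.888, 0.003]
wrist_force: [0.1, 0.4, -0.6]
width: 0.0479
grasp_force: 0.0
t: 7.9
tool_pos: [0.5253, -0.1324, 0.2431]
tool_rot: [-1.237, -2.888, 0.001]
wrist_force: [0.1, -0.0, -0.3]
width: 0.0479
grasp_force: 0.0
t: 8.32
tool_pos: [0.5073, -0.2225, 0.2341]
tool_rot: [1.738, 2.498, 0.141]
wrist_force: [-1.0, 0.4, 0.3]
width: 0.0644
grasp_force: 0.0
t: 8.73
tool_pos: [0.5074, -0.2195, 0.2341]
tool_rot: [2.131, 2.028, 0.272]
wrist_force: [0.1, -0.0, -0.3]
width: 0.0651
grasp_force: 0.0
t: 9.15
tool_pos: [0.5091, -0.2201, 0.2356]
tool_rot: [2.124, 2.034, 0.27]
wrist_force: [0.8, 1.1, 0.4]
width: 0.0652
grasp_force: 0.0
(array([-0.001, -0.005,  0.002]), array([ 0.001, -0.001,  0.   ])) [-0.35 -0.1   0.7   1.92 -0.02  1.05  0.32]
[278.90902083 189.46553364]
[278.63319712 206.06618234]
```

View pics/w3.png

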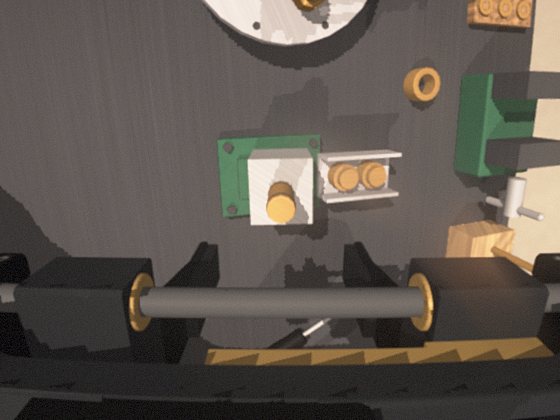

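The pin top is at about (281,208), 2 px right of the prediction. The base and chute edges slope about 2.5°, so the gate's yaw is nearer 0°. I'll quantify this.

```bash
python3 - <<'E'
from h import *
import pickle
v=pickle.load(open("w3.pkl","rb")); im=v["img"]; hsv=cv2.cvtColor(im,cv2.COLOR_BGR2HSV)
g=cv2.inRange(hsv,(60,80,20),(95,255,255)); g[:,:200]=0;g[:,330:]=0;g[250:]=0
def line(mask_pts,z):
    P=np.array([onz(v,p,z)[:2] for p in mask_pts]); vx,vy,x,y=cv2.fitLine(P.astype(np.float32),cv2.DIST_HUBER,0,.001,.001).ravel(); return np.degrees(np.arctan2(vy,vx)),(x,y)
top=[(x,np.flatnonzero(g[:,x])[0]) for x in range(226,314)]; print("base top edge",line(top,.01))
lef=[(np.flatnonzero(g[y])[0],y) for y in range(145,210)]; print("base left edge",line(lef,.01))
m=cv2.inRange(hsv,(8,110,60),(28,255,255)); m[250:]=0;m[:,:260]=0;m[:,300:]=0;m[:170]=0
c=max(cv2.findContours(m,0,2)[0],key=cv2.contourArea); print(cv2.boundingRect(c),cv2.minAreaRect(c))
for y in range(182,224,3):
    xs=np.flatnonzero(m[y]); print(y,xs[:1],xs[-1:],end="; ")
cv2.imwrite("pics/z3.png",cv2.resize(im[140:235,210:330],(720,570),interpolation=cv2.INTER_CUBIC))
E
```

```text
Traceback (most recent call last):
IndexError: index 0 is out of bounds for axis 0 with size 0
```

```bash
python3 - <<'E'
from h import *
import pickle
v=pickle.load(open("w3.pkl","rb")); im=v["img"]; hsv=cv2.cvtColor(im,cv2.COLOR_BGR2HSV); print(hsv[145,230],hsv[200,282],hsv[190,280],hsv[160,260])
h,s,val=hsv[145,230].astype(int)
g=cv2.inRange(hsv,(int(h)-12,60,20),(int(h)+12,255,255)); g=cv2.medianBlur(g,3); g[:,:200]=0;g[:,330:]=0;g[250:]=0
def line(P,z):
    P=np.array([onz(v,p,z)[:2] for p in P]); vx,vy,x,y=cv2.fitLine(P.astype(np.float32),cv2.DIST_HUBER,0,.001,.001).ravel(); return len(P),np.degrees(np.arctan2(vy,vx)),(x,y)
f=lambda a:np.flatnonzero(a)
top=[(x,f(g[:,x])[0]) for x in range(226,314) if len(f(g[:,x]))]; print("base top edge",line(top,.01))
lef=[(f(g[y])[0],y) for y in range(145,210) if len(f(g[y]))]; print("base left edge",line(lef,.01))
m=cv2.inRange(hsv,(8,110,60),(28,255,255)); m[250:]=0;m[:,:260]=0;m[:,302:]=0;m[:170]=0
for y in range(182,226,3): print(y,f(m[y])[:1],f(m[y])[-1:],end="; ")
w=cv2.inRange(hsv,(0,0,110),(180,60,255)); w[:145]=0; w[235:]=0
print(); 
for y in range(195,230,4): print(y,f(w[y,225:318])[[0,-1]]+225 if len(f(w[y,225:318])) else None,end="; ")
E
```

```text
[ 10  21 107] [ 19 131 245] [ 16 137 168] [ 15  23 241]
base top edge (48, np.float32(79.86617), (np.float32(0.58318263), np.float32(-0.1462109)))
base left edge (42, np.float32(15.394168), (np.float32(0.57806826), np.float32(-0.24357234)))
182 [280] [280]; 185 [273] [287]; 188 [271] [290]; 191 [270] [291]; 194 [269] [292]; 197 [269] [289]; 200 [268] [292]; 203 [268] [294]; 206 [267] [294]; 209 [267] [295]; 212 [268] [294]; 215 [269] [293]; 218 [271] [291]; 221 [276] [287]; 224 [] []; 
195 [248 317]; 199 [249 312]; 203 [249 312]; 207 [249 313]; 211 [227 312]; 215 [231 313]; 219 [226 312]; 223 [240 312]; 227 [257 271];
```

```bash
python3 - <<'E'
from h import *
import pickle
v=pickle.load(open("w3.pkl","rb")); im=v["img"].astype(int)
g=((im[...,1]>im[...,2]+15)&(im[...,1]>im[...,0]+5)).astype(np.uint8); g[:,:200]=0;g[:,330:]=0;g[250:]=0
g=cv2.medianBlur(g,3); f=np.flatnonzero
def line(P,z):
    P=np.array([onz(v,p,z)[:2] for p in P]); vx,vy,x,y=cv2.fitLine(P.astype(np.float32),cv2.DIST_HUBER,0,.001,.001).ravel(); return len(P),np.degrees(np.arctan2(vy,vx)),x,y
print(line([(x,f(g[:,x])[0]) for x in range(228,312) if g[:,x].any()],.01)); print(line([(f(g[y])[0],y) for y in range(148,205) if g[y].any()],.01))
b,a,e,rot=gate(0,[.5487,-.2235,.09])
for h in(0,.054): print(proj(v,b+a*h))
print(delta(b+a*.0875,rot), delta(b+a*.0125,rot))
E
```

```text
(84, np.float32(-1.5631113), np.float32(0.5593553), np.float32(-0.18007667))
(57, np.float32(88.55892), np.float32(0.4982351), np.float32(-0.2310908))
[280.70570587 190.80496739]
[280.78778081 208.33730495]
(array([-0.014,  0.003,  0.317]), array([ 0.001,  0.007, -0.027])) (array([-0.01 ,  0.002,  0.692]), array([ 0.001,  0.007, -0.027]))
```

```bash

python3 -m jog '[{"grip":-0.5,"dp":[-0.012,0.003,0.08],"turn":[0,0.003,-0.011]},{"grip":-0.5,"dp":[-0.012,0.003,0.16],"turn":[0,0.003,-0.011]},{"grip":-0.5,"dp":[-0.012,0.003,0.25],"turn":[0,0.003,-0.011]},{"grip":-0.5,"dp":[-0.012,0.003,0.25],"turn":[0,0.003,-0.011]},{"grip":-0.5,"dp":[-0.012,0.003,0.25],"turn":[0,0.003,-0.011]}]' 8
python3 -m jog '[{"grip":-0.5,"dp":[0,0,0],"turn":[0,0,0]},{"grip":-0.5,"dp":[0,0,0],"turn":[0,0,0]},{"grip":-0.5,"dp":[0,0,0],"turn":[0,0,0]},{"grip":-0.5,"dp":[0,0,0],"turn":[0,0,0]},{"grip":-0.5,"dp":[0,0,0],"turn":[0,0,0]}]' 8
python3 - <<'E'
from h import *
import pickle
v=look("wrist"); pickle.dump(v,open("w4.pkl","wb")); hsv=cv2.cvtColor(v["img"],cv2.COLOR_BGR2HSV)
b,a,e,rot=gate(np.radians(-1.5),[.5487,-.224,.09])
for h in(0,.054): print(proj(v,b+a*h))
q=proj(v,b+a*.054); r=[proj(v,b+a*.054+s*.012*e) for s in(-1,1)]; print("edges",r)
m=cv2.inRange(hsv,(8,100,60),(28,255,255)); f=np.flatnonzero; x0=int(q[0])-40
for y in range(int(q[1])-36,int(q[1])+30,4):
    k=f(m[y,x0:x0+80]); print(y,k[[0,-1]]+x0 if len(k) else None,len(k),end="; ")
print(delta(b+a*.0125,rot),get_obs()["width"])
cv2.imwrite("pics/w4.png",v["img"])
E
```

```text
t: 9.62
tool_pos: [0.522, -0.2229, 0.1871]
tool_rot: [2.108, 2.053, 0.271]
wrist_force: [0.1, -0.7, 0.2]
width: 0.0647
grasp_force: 0.0
t: 10.03
tool_pos: [0.5226, -0.223, 0.1882]
tool_rot: [2.107, 2.052, 0.275]
wrist_force: [0.5, -0.3, -0.2]
width: 0.0652
grasp_force: 0.0
[279.47766675 204.35110514]
[279.41688342 227.78350368]
edges [array([261.19762913, 227.7870313 ]), array([297.63305282, 227.77012752])]
191 None 0; 195 [272 284] 12; 199 [269 289] 21; 203 [266 292] 27; 207 [265 293] 29; 211 [265 294] 25; 215 [264 294] 27; 219 [264 294] 31; 223 [263 296] 34; 227 [262 296] 35; 231 [263 296] 34; 235 [264 295] 32; 239 [268 292] 25; 243 [270 288] 19; 247 None 0; 251 None 0; 255 None 0; (array([-0.003, -0.002,  0.445]), array([ 0.002, -0.001, -0.   ])) 0.06551315796164227
```

View pics/w4.png

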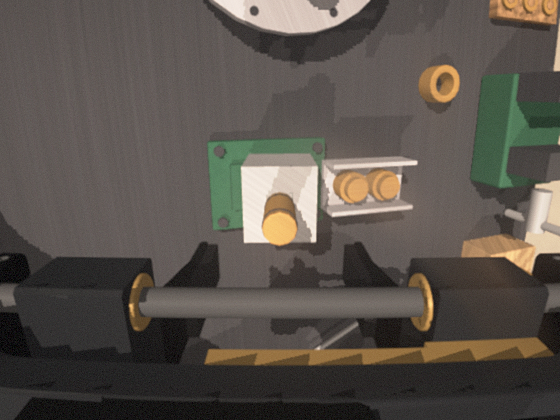

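The pin head is seen at columns 262–296, row about 228, matching the predicted 261–298, so it is well centred. Descending and closing gently with 8 N.

```bash

python3 -m jog '[{"grip":-0.5,"dp":[-0.003,-0.001,0.1],"turn":[0,0,0]},{"grip":-0.5,"dp":[-0.003,-0.001,0.22],"turn":[0,0,0]},{"grip":-0.5,"dp":[-0.003,-0.001,0.34],"turn":[0,0,0]},{"grip":-0.5,"dp":[-0.003,-0.001,0.42],"turn":[0,0,0]},{"grip":-0.5,"dp":[-0.003,-0.001,0.44],"turn":[0,0,0]}]' 8
python3 -m jog '[{"grip":-0.2,"dp":[0,0,0],"turn":[0,0,0]},{"grip":0,"dp":[0,0,0],"turn":[0,0,0]},{"grip":0.1,"dp":[0,0,0],"turn":[0,0,0]},{"grip":0.2,"dp":[0,0,0],"turn":[0,0,0]},{"grip":0.3,"dp":[0,0,0],"turn":[0,0,0]}]' 8
python3 -m jog '[{"grip":0.35,"dp":[0,0,0],"turn":[0,0,0]},{"grip":0.4,"dp":[0,0,0],"turn":[0,0,0]},{"grip":0.45,"dp":[0,0,0],"turn":[0,0,0]},{"grip":0.5,"dp":[0,0,0],"turn":[0,0,0]},{"grip":0.6,"dp":[0,0,0],"turn":[0,0,0]}]' 8
python3 -m jog '[{"grip":0.7,"dp":[0,0,0],"turn":[0,0,0]},{"grip":0.8,"dp":[0,0,0],"turn":[0,0,0]},{"grip":1,"dp":[0,0,0],"turn":[0,0,0]},{"grip":1,"dp":[0,0,0],"turn":[0,0,0]},{"grip":1,"dp":[0,0,0],"turn":[0,0,0]}]' 8
python3 - <<'E'
from h import *
b,a,e,rot=gate(np.radians(-1.5),[.5487,-.224,.09])
o=get_obs(); print(delta(b+a*.0125,rot),o["wrist_force"],rot.inv().apply(o["wrist_force"]).round(2),o["width"],o["grasp_force"])
E
```

```text
t: 10.5
tool_pos: [0.5442, -0.2232, 0.0999]
tool_rot: [2.109, 2.055, 0.27]
wrist_force: [-0.5, 0.3, -0.1]
width: 0.0654
grasp_force: 0.0
t: 10.92
tool_pos: [0.5456, -0.2241, 0.1037]
tool_rot: [2.106, 2.051, 0.276]
wrist_force: [1.0, 0.2, 0.2]
width: 0.0397
grasp_force: 0.0
t: 11.33
tool_pos: [0.545, -0.224, 0.1026]
tool_rot: [2.107, 2.052, 0.274]
wrist_force: [-1.6, 0.4, 2.6]
width: 0.0239
grasp_force: 8.0
t: 11.75
tool_pos: [0.5451, -0.224, 0.1026]
tool_rot: [2.107, 2.052, 0.274]
wrist_force: [-3.9, 0.6, 4.1]
width: 0.0234
grasp_force: 8.0
(array([0.   , 0.001, 0.003]), array([ 0.001, -0.001, -0.   ])) [-3.87235406  0.58271136  4.11358143] [ 0.48 -2.69 -4.98] 0.023421376378925076 8.000756377587095
```

```bash

python3 -m jog '[{"grip":1,"dp":[0,0,0],"turn":[0,0,0]},{"grip":1,"dp":[0,0,-0.01],"turn":[0,0,0]},{"grip":1,"dp":[0,0,-0.025],"turn":[0,0,0]},{"grip":1,"dp":[0,0,-0.04],"turn":[0,0,0]},{"grip":1,"dp":[0,0,-0.05],"turn":[0,0,0]}]' 12
python3 -m jog '[{"grip":1,"dp":[0,0,-0.01],"turn":[0,0,0]},{"grip":1,"dp":[0,0,-0.02],"turn":[0,0,0]},{"grip":1,"dp":[0,0,-0.03],"turn":[0,0,0]},{"grip":1,"dp":[0,0,-0.04],"turn":[0,0,0]},{"grip":1,"dp":[0,0,-0.05],"turn":[0,0,0]}]'
python3 - <<'E'
from h import *
b,a,e,rot=gate(np.radians(-1.5),[.5487,-.224,.09])
o=get_obs(); print(delta(b+a*.0325,rot),rot.inv().apply(o["wrist_force"]).round(2),o["width"],o["grasp_force"])
v=look("wrist"); h=v["img"].astype(int); cv2.imwrite("pics/w5.png",v["img"])
m=cv2.inRange(cv2.cvtColor(v["img"],cv2.COLOR_BGR2HSV),(8,100,60),(28,255,255))
r=np.flatnonzero(m[:,278]); print(r)
for k in(0,.02,.04): print(k,"head base, top",proj(v,b+a*k),proj(v,b+a*(k+.054)))
E
```

```text
t: 12.17
tool_pos: [0.5426, -0.224, 0.1126]
tool_rot: [2.107, 2.052, 0.274]
wrist_force: [0.5, 0.0, -1.8]
width: 0.0236
grasp_force: 12.0
t: 12.58
tool_pos: [0.5399, -0.2239, 0.1221]
tool_rot: [2.107, 2.052, 0.274]
wrist_force: [0.2, 0.4, -1.5]
width: 0.0235
grasp_force: 12.0
(array([0.001, 0.001, 0.004]), array([ 0.001, -0.001, -0.   ])) [ 0.36 -0.26  1.51] 0.02352401870233393 11.998972068540752
[233 234 235 238 239 240 241 242 243 244 245 246 247 248 249 250 251 252
 253 254 255 256 257 258 259 260 261 262 263 264 265 266 267 268 269 273
 274 275 276 277 278 279 280 281 282 283 284 285 286 287 318 319 320 321
 322 323 324 325 326 327 350 351 352 353 354 355 356 357 358 359 360 361
 362 363 364 365]
0 head base, top [280.07239684 235.2132025 ] [280.08394803 278.13555511]
0.02 head base, top [280.07582201 248.44549974] [280.090895   301.87947788]
0.04 head base, top [280.08016092 264.57718054] [280.10056791 332.81648564]
```

The wrist now carries about 1.7 N, the pin's weight, with negligible side load. Drawing the remaining 20 mm.

```bash

python3 -m jog '[{"grip":1,"dp":[0,0,-0.01],"turn":[0,0,0]},{"grip":1,"dp":[0,0,-0.02],"turn":[0,0,0]},{"grip":1,"dp":[0,0,-0.03],"turn":[0,0,0]},{"grip":1,"dp":[0,0,-0.04],"turn":[0,0,0]},{"grip":1,"dp":[0,0,-0.05],"turn":[0,0,0]}]'
python3 -m jog '[{"grip":1,"dp":[0,0,-0.01],"turn":[0,0,0]},{"grip":1,"dp":[0,0,-0.02],"turn":[0,0,0]},{"grip":1,"dp":[0,0,-0.03],"turn":[0,0,0]},{"grip":1,"dp":[0,0,-0.04],"turn":[0,0,0]},{"grip":1,"dp":[0,0,-0.05],"turn":[0,0,0]}]'
python3 -m jog '[{"grip":1,"dp":[0,0,0],"turn":[0,0,0]},{"grip":1,"dp":[0,0,0],"turn":[0,0,0]},{"grip":1,"dp":[0,0,0],"turn":[0,0,0]},{"grip":1,"dp":[0,0,0],"turn":[0,0,0]},{"grip":1,"dp":[0,0,0],"turn":[0,0,0]}]'
python3 - <<'E'
from h import *
b,a,e,rot=gate(np.radians(-1.5),[.5487,-.224,.09])
o=get_obs(); print(delta(b+a*.0525,rot),rot.inv().apply(o["wrist_force"]).round(2),o["width"],o["grasp_force"])
v=look("wrist"); s=look("scene"); d=look("side")
for n,w in(("wrist",v),("scene",s),("side",d)):
    im=w["img"].astype(int); g=((im[...,1]>im[...,2]+12)&(im[...,1]>im[...,0]+5))
    print(n,[ (k,proj(w,b+a*k).round(0).tolist(),int(g[tuple(proj(w,b+a*k).round().astype(int)[::-1])]),im[tuple(proj(w,b+a*k).round().astype(int)[::-1])].tolist()) for k in(-.01,0,.004,.01,.02,.03,.036)])
E
```

```text
t: 13.05
tool_pos: [0.5373, -0.2239, 0.1318]
tool_rot: [2.107, 2.052, 0.274]
wrist_force: [-0.4, 0.2, -1.9]
width: 0.0238
grasp_force: 12.0
t: 13.47
tool_pos: [0.5347, -0.2238, 0.1414]
tool_rot: [2.107, 2.052, 0.274]
wrist_force: [-0.2, -0.5, -1.7]
width: 0.0237
grasp_force: 12.0
t: 13.88
tool_pos: [0.5347, -0.2238, 0.1411]
tool_rot: [2.107, 2.052, 0.273]
wrist_force: [-0.1, 0.4, -1.8]
width: 0.0238
grasp_force: 12.0
(array([0.001, 0.001, 0.002]), array([ 0.001, -0.001, -0.   ])) [ 0.44 -0.58  1.7 ] 0.02380148327509354 11.998943577054888
wrist [(-0.01, [280.0, 219.0], 0, [133, 147, 156]), (0, [280.0, 224.0], 0, [136, 142, 158]), (0.004, [280.0, 226.0], 0, [139, 152, 163]), (0.01, [280.0, 230.0], 0, [140, 149, 161]), (0.02, [280.0, 235.0], 0, [77, 108, 138]), (0.03, [280.0, 242.0], 0, [80, 123, 166]), (0.036, [280.0, 246.0], 0, [82, 125, 165])]
scene [(-0.01, [224.0, 174.0], 0, [240, 250, 253]), (0, [224.0, 171.0], 1, [82, 122, 87]), (0.004, [224.0, 170.0], 1, [99, 125, 110]), (0.01, [224.0, 169.0], 0, [119, 133, 135]), (0.02, [224.0, 166.0], 0, [123, 134, 143]), (0.03, [224.0, 163.0], 0, [109, 126, 139]), (0.036, [224.0, 162.0], 0, [85, 114, 135])]
side [(-0.01, [333.0, 183.0], 0, [208, 225, 227]), (0, [334.0, 181.0], 0, [149, 173, 166]), (0.004, [334.0, 180.0], 0, [161, 174, 181]), (0.01, [335.0, 179.0], 0, [181, 190, 204]), (0.02, [335.0, 178.0], 0, [171, 179, 195]), (0.03, [336.0, 176.0], 0, [110, 142, 174]), (0.036, [337.0, 175.0], 0, [77, 125, 168])]
```

The scene view shows green exactly at the mouth, and the travel is 39.6 mm. Handing in.

```bash
python3 -c "
from station import *
print(finish_job())"
```

```text
the job is handed in; nothing more can be done
None
```

The job is handed in, with no verdict returned: the tipped cap is in the red tray, the three standing caps were last seen upright, and the pin is held about 40 mm out with its green band at the bore mouth.

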